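# Line up the indigo pigment jars by shade

### The job

Line up the four blue pigment jars on the wooden rail in order of shade, one centred on each round cork mark: the palest at the end with the white tag, then darker step by step to the darkest at the end with the black tag. Set each jar down gently and upright without dropping or tipping it, and leave the orange jar standing where it is.

Things in the scene. Friction and masses are not known exactly. Their poses are not given: they have to be found in the camera images.
- jar_palest: very pale ice blue, the palest blue: loose round closed screw-top pigment jar, 47 mm diameter, 62 mm tall, straight-sided, 0.1 to 0.2 kg, lid and body one colour, white band round the body. Origin: centre of its underside, z up. Starts upright on the table (z = 0) in a rough row of five jars before the robot, centres at least 90 mm apart
- jar_light: light sky blue, second palest: loose round closed screw-top pigment jar, 47 mm diameter, 62 mm tall, straight-sided, 0.1 to 0.2 kg, lid and body one colour, white band round the body. Origin: centre of its underside, z up. Starts upright on the table (z = 0) in a rough row of five jars before the robot, centres at least 90 mm apart
- jar_medium: medium royal blue, second darkest: loose round closed screw-top pigment jar, 47 mm diameter, 62 mm tall, straight-sided, 0.1 to 0.2 kg, lid and body one colour, white band round the body. Origin: centre of its underside, z up. Starts upright on the table (z = 0) in a rough row of five jars before the robot, centres at least 90 mm apart
- jar_darkest: almost black navy, the darkest: loose round closed screw-top pigment jar, 47 mm diameter, 62 mm tall, straight-sided, 0.1 to 0.2 kg, lid and body one colour, white band round the body. Origin: centre of its underside, z up. Starts upright on the table (z = 0) in a rough row of five jars before the robot, centres at least 90 mm apart
- jar_orange: orange: loose round closed screw-top pigment jar, 47 mm diameter, 62 mm tall, straight-sided, 0.1 to 0.2 kg, lid and body one colour, white band round the body. Origin: centre of its underside, z up. Starts upright on the table (z = 0) in a rough row of five jars before the robot, centres at least 90 mm apart. Stays where it is
- place_1: fixed round brown cork mark, 60 mm diameter, 3 mm thick, one of four 80 mm apart in a straight row along its y axis. Origin: centre of its underside, 12 mm above the table (a jar on it stands 15 mm above the table). One end of the row, next is place_2. All marks lie flat on a fixed pale wooden rail 440 x 96 mm, 12 mm thick; a lip along its rear edge (38 to 46 mm from the row's centre line, +x side) rises to 22 mm above the table
- place_2: fixed round brown cork mark, 60 mm diameter, 3 mm thick, one of four 80 mm apart in a straight row along its y axis. Origin: centre of its underside, 12 mm above the table (a jar on it stands 15 mm above the table). Between place_1 and place_3
- place_3: fixed round brown cork mark, 60 mm diameter, 3 mm thick, one of four 80 mm apart in a straight row along its y axis. Origin: centre of its underside, 12 mm above the table (a jar on it stands 15 mm above the table). Between place_2 and place_4
- place_4: fixed round brown cork mark, 60 mm diameter, 3 mm thick, one of four 80 mm apart in a straight row along its y axis. Origin: centre of its underside, 12 mm above the table (a jar on it stands 15 mm above the table). The other end of the row, after place_3
- tag_white: fixed flat white tag, 60 x 36 x 5 mm, on the rail 68 mm beyond place_1 or beyond place_4 (it varies): the pale end. A like black tag lies at the other end. Origin: centre of its underside. Other objects on the table: 30 mm high dish left of the rail, spoon lying between robot and jars; bottle, cups, scale, pan, notebook (up to 150 mm tall) at the far edge and far sides

How it is judged (in metres and radians):
At the end, for the whole second after the job is handed in: Each blue jar stands upright (within 0.1 rad) on its own cork mark, its centre within 13 mm of the mark's centre, palest on the mark next to the white tag, then light, medium and darkest in order away from it; all released and at rest, and the orange jar upright and within 30 mm of where it started (((horizontal distance between tag_white and place_1 below 0.11 m and (horizontal distance between jar_palest and place_1 below 0.013 m and z of jar_palest in the frame of place_1 between -0.003 and 0.009 m) and (horizontal distance between jar_light and place_2 below 0.013 m and z of jar_light in the frame of place_2 between -0.003 and 0.009 m) and (horizontal distance between jar_medium and place_3 below 0.013 m and z of jar_medium in the frame of place_3 between -0.003 and 0.009 m) and (horizontal distance between jar_darkest and place_4 below 0.013 m and z of jar_darkest in the frame of place_4 between -0.003 and 0.009 m)) or (horizontal distance between tag_white and place_4 below 0.11 m and (horizontal distance between jar_palest and place_4 below 0.013 m and z of jar_palest in the frame of place_4 between -0.003 and 0.009 m) and (horizontal distance between jar_light and place_3 below 0.013 m and z of jar_light in the frame of place_3 between -0.003 and 0.009 m) and (horizontal distance between jar_medium and place_2 below 0.013 m and z of jar_medium in the frame of place_2 between -0.003 and 0.009 m) and (horizontal distance between jar_darkest and place_1 below 0.013 m and z of jar_darkest in the frame of place_1 between -0.003 and 0.009 m))) and angle between each of jar_palest, jar_light, jar_medium, jar_darkest, jar_orange's own z axis and vertical below 0.1 rad and linear speed of each of jar_palest, jar_light, jar_medium, jar_darkest below 0.02 m/s and angular speed of each of jar_palest, jar_light, jar_medium, jar_darkest below 0.2 rad/s and distance of jar_orange from where it was at the start of the episode below 0.03 m); the robot touches nothing.
It fails at once if the orange jar is moved by more than 30 mm or tipped over (distance of jar_orange from where it was at the start of the episode above 0.03 m or angle between jar_orange's own z axis and vertical above 0.6 rad).
It fails at once if a blue jar is tipped over (more than 0.7 rad) (angle between any of jar_palest, jar_light, jar_medium, jar_darkest's own z axis and vertical above 0.7 rad).
It fails at once if a blue jar is dropped or thrown (faster than 0.6 m/s, a fall of about 20 mm, while the fingers do not hold it) ((linear speed of jar_palest above 0.6 m/s and contact force between jar_palest and the fingers below 0.05 N) or (linear speed of jar_light above 0.6 m/s and contact force between jar_light and the fingers below 0.05 N) or (linear speed of jar_medium above 0.6 m/s and contact force between jar_medium and the fingers below 0.05 N) or (linear speed of jar_darkest above 0.6 m/s and contact force between jar_darkest and the fingers below 0.05 N)).
It also fails if it takes over 99 s, if anything falls off the work surface, if the arm or the gripper's body presses on something with over 40 N, if the wrist force passes 120 N, or if a joint passes its speed limit or range.

### The arm

A 6-joint arm with a two-finger parallel gripper is mounted at the origin on the work surface. World frame = base frame: x ahead of the robot, y to its left, z up, the work surface at z = 0. Lengths are in mm, angles in rad, forces in N, time in s.
With the tool pointing down it reaches from about 350 to 975 mm from the base axis. Payload 7.1 kg.
Tool frame: the origin (TCP) lies on the front face of the gripper's body, between the roots of the fingers; the fingertips stand 80 mm ahead of it and the grasp point (between the pads) lies 61 mm ahead of it (env.tips_ahead is the distance from the TCP to the fingertips, in mm); z points along the fingers, y is the line along which they close (so a half turn about z gives the same grasp; the last joint's range is limited). The gripper opens to 88 mm and grips with 3 to 60 N. Pads are 20 mm wide; open, the fingers measure 115 mm over their backs; the gripper's body (75 mm by 178 mm) begins 61 mm behind the grasp point.
Start: joints at [-1.184, 0.423, 1.63, -0, 1.089, -0.019], TCP at [246.737, -574.218, 302.675] pointing down, gripper open.
Joint ranges: [-3, 3], [-0.9, 2.11], [0.09, 2.58], [-1.31, 4.45], [0.11, 2.69], [-2.54, 2.54]. Speed limits (rad/s): [2.39, 2.39, 3.01, 3.14, 3.14, 3.14].

### API

Orientations are given as a unit quaternion [x, y, z, w].
In Python, from station import env, set_gripper, viewer, workorder gives the robot as it stands. Calls block until the motion is done:
- env.reach(position, orientation): joint-space move of the TCP to a pose.
- env.move_l(position, rot=None, rate=150, f_stop=None): straight line of the TCP; rot=None keeps the orientation; rate is the mean speed in mm/s. With f_stop (N) it stops when the force on the tool has changed by that much, and returns True; else False.
- env.move_joints(angles): joint-space move.
- set_gripper(opening): finger opening in mm; the grip force is fixed at half the most; returns when the fingers have stopped.
- env.hold(seconds).
- env.ik(position, orientation): joint angles nearest the present ones, or None.
- env.read_state(): the state.
- viewer.camera(name): name is "scene" or "top" or "wrist"; returns the picture (384x512x3 uint8, blue, green, red); there is no depth.
- viewer.camera_params(name): a dict with "fx", "fy", "cx", "cy" (pixels), "pose" (4x4, takes a point from camera to world coordinates); the wrist camera has in their place "tool_from_camera" (4x4, takes a point from camera to tool coordinates, whose origin is the TCP and whose axes are the flange's). Camera axes: x right, y up, looking along -z (the intrinsics and any distortion apply to the point x, -y, -z); pixel columns grow to the right and rows downward; lengths in mm; the calibration is good to about 2 mm. A picture is of the moment at which its call begins: read the wrist's pose just before it. camera_params takes no time and is no camera call.
A pose or a line that the arm cannot do raises env.IKError and nothing moves.
- workorder.sign_off(): hands the job in; it is judged then, once.
The state is a dict: "time_s": time; "qpos": joint angles; "dq": joint speeds; "tau": joint torques, N m; "tool_pos": TCP position; "orientation": TCP orientation; "force": force on the tool from outside, world axes, zero at the start; "wrist_torque": the same for the moment, N m; "width": finger opening in mm; "grip_force": force on a finger pad.
Only numpy, scipy, OpenCV 4.12 (cv2) and the standard library are available. Lean on these libraries where they do the work, as an engineer would, in place of code of your own. Each camera call takes 0.05 s, during which the arm holds its last target. There are 200 camera calls.

## Working session

There is one attempt and no reset: what is moved stays moved. The work goes in short steps, each a Python script; the robot and the scene stay as the last script left them, time stands still between calls to the robot, and variables do not carry over. Pictures are saved under pics/ and viewed, at most 14 in all, crops included, and the job is handed in when it is done.

```bash
mkdir -p pics; ls
python3 - <<'E'
from station import env, viewer
import cv2
for n in("top","scene"):
    cv2.imwrite(f"pics/{n}0.png",viewer.camera(n)); print(n,viewer.camera_params(n))
print(viewer.camera_params("wrist")); print(env.read_state())
E
```

```text
pics
top {'fx': 455.03243890093376, 'fy': 455.03243890093376, 'cx': 255.76683969879502, 'cy': 193.6179687456225, 'pose': array([[ 9.94139172e-03,  9.85711729e-01, -1.68147426e-01,
         3.94894801e+02],
       [-9.99828589e-01,  1.24252377e-02,  1.37261384e-02,
         1.14043932e+01],
       [ 1.56192873e-02,  1.67982147e-01,  9.85666290e-01,
         8.90951599e+02],
       [ 0.00000000e+00,  0.00000000e+00,  0.00000000e+00,
         1.00000000e+00]])}
scene {'fx': 352.20455698630457, 'fy': 352.20455698630457, 'cx': 259.0236964291991, 'cy': 182.81560344877443, 'pose': array([[ 7.74834388e-01, -5.23019251e-01,  3.55081024e-01,
         8.42853985e+02],
       [ 6.32158647e-01,  6.38681110e-01, -4.38704781e-01,
        -3.54701794e+02],
       [ 2.66750391e-03,  5.64391090e-01,  8.25503229e-01,
         7.37816143e+02],
       [ 0.00000000e+00,  0.00000000e+00,  0.00000000e+00,
         1.00000000e+00]])}
{'fx': 304.8841930472073, 'fy': 304.8841930472073, 'cx': 251.69104589930248, 'cy': 193.00957361040125, 'tool_from_camera': array([[ 3.55358154e-04,  9.57742542e-01,  2.87626662e
[... 280 characters left out ...]
+00]])}
{'time_s': 0.1, 'qpos': array([-1.18403541e+00,  4.23776639e-01,  1.63061496e+00,  4.59119562e-05,
        1.08859940e+00, -1.90010478e-02]), 'dq': array([-0.00134146, -0.00148158, -0.00320079, -0.00160536,  0.00094541,
        0.00089696]), 'tau': array([ 2.50357789e-04, -5.45615709e+01, -2.74324715e+01,  6.45416742e-02,
        1.87648670e-02, -4.25336157e-05]), 'tool_pos': array([ 246.5814662 , -573.87052646,  301.97118331]), 'orientation': array([ 9.79492057e-01,  2.01481566e-01, -1.07851504e-04, -6.91099215e-04]), 'force': array([-0.5327148 , -0.50072802, -0.21640178]), 'wrist_torque': array([ 0.02686732, -0.03081809, -0.04337964]), 'grip_force': 0.0, 'width': 87.66997512499245}
```

View pics/top0.png

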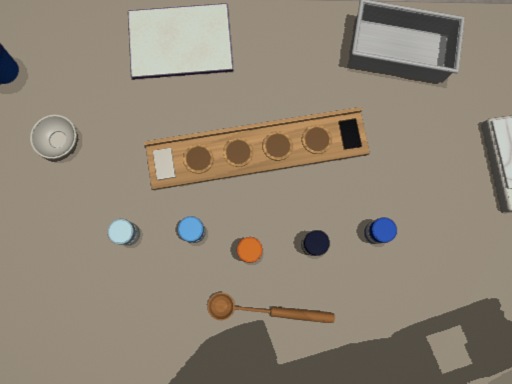

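View pics/scene0.png

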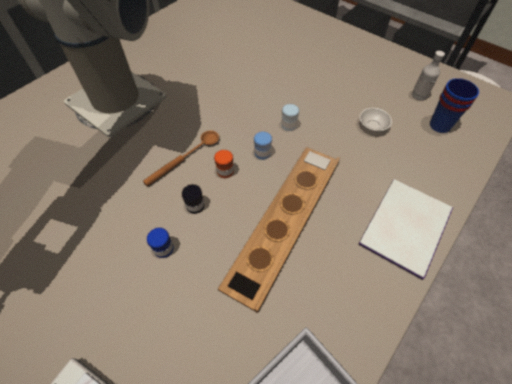

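Top view: lids are palest (122,232), light (191,229), orange (250,250), darkest (316,243) and medium (383,230). Marks are at (198,159), (238,152), (278,146) and (317,139), with the white tag at the left (+y) end. I'll refine these with circle fits.

```bash
cat > h.py <<'E'
import numpy as np, cv2
from station import env, set_gripper, viewer, workorder
def ray(P,T,uv,z):
    """world point at height z seen at pixel uv, camera pose T"""
    d=T[:3,:3]@np.array([(uv[0]-P['cx'])/P['fx'],-(uv[1]-P['cy'])/P['fy'],-1.])
    return T[:3,3]+d*(z-T[2,3])/d[2]
def pix(P,T,X):
    c=T[:3,:3].T@(np.array(X)-T[:3,3]); return np.array([P['cx']-P['fx']*c[0]/c[2],P['cy']+P['fy']*c[1]/c[2]])
def circ(P,T,c,r,z):
    a=np.linspace(0,2*np.pi,40); return np.array([pix(P,T,[c[0]+r*np.cos(t),c[1]+r*np.sin(t),z]) for t in a])
E
python3 - <<'E'
from h import *
im=cv2.imread('pics/top0.png');P=viewer.camera_params('top');T=P['pose']
hsv=cv2.cvtColor(im,cv2.COLOR_BGR2HSV); g=im.astype(int)
S=4; big=cv2.resize(im,None,fx=S,fy=S,interpolation=cv2.INTER_CUBIC)
def fit(uv,r,z):  # best circle by edge strength
    gr=cv2.GaussianBlur(im,(3,3),0).astype(float); best=None
    x0=ray(P,T,uv,z)
    for dx in np.arange(-10,10.1,1):
        for dy in np.arange(-10,10.1,1):
            c=x0[:2]+[dx,dy]
            a=circ(P,T,c,r-3.,z).astype(np.float32);b=circ(P,T,c,r+3.,z).astype(np.float32)
            A=cv2.remap(gr,a[:,:1],a[:,1:],1);B=cv2.remap(gr,b[:,:1],b[:,1:],1)
            s=np.minimum(np.abs(A-B).sum(-1),120).mean()
            if best is None or s>best[0]: best=(s,c)
    return best
for n,uv,r,z in [('palest',(122,232),23.5,62),('light',(191,229),23.5,62),('orange',(250,250),23.5,62),('dark',(316,243),23.5,62),('medium',(383,230),23.5,62),*[(f'm{i}',uv,30,15) for i,uv in enumerate([(198,159),(238,152),(278,146),(317,139)])]]:
    s,c=fit(uv,r,z); print(n,round(s),c.round(1))
    cv2.polylines(big,[((circ(P,T,c,r,z)+.5)*S).astype(int)],True,(0,255,0),1)
cv2.imwrite('pics/fit.png',cv2.resize(big[110*S:275*S,95*S:410*S],(800,419)))
E
```

```text
palest 114 [463.6 244.8]
light 120 [470.5 119.1]
orange 120 [433.7  10.3]
dark 118 [ 445.6 -109.6]
medium 120 [ 473.7 -236.8]
m0 60 [609.2 116. ]
m1 57 [637.6  34.3]
m2 67 [639.  -40.1]
m3 69 [ 653.6 -118.1]
```

View pics/fit.png

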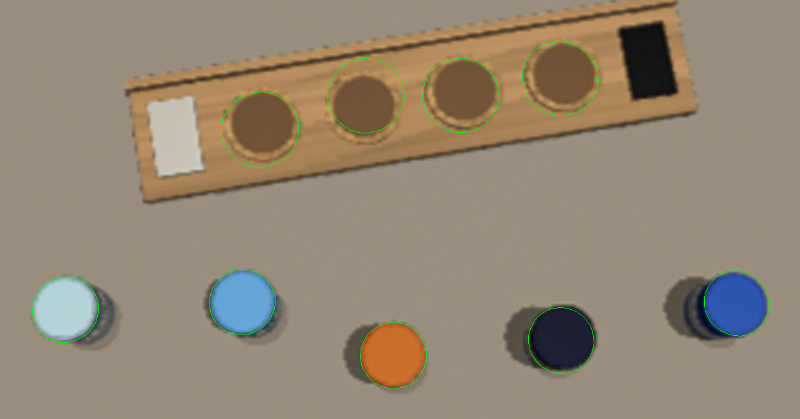

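Lid fits are good, but the mark fits are not. I'll look at the rail up close with the wrist camera.

```bash
cat >> h.py <<'E'
from scipy.spatial.transform import Rotation as R
def rot(yaw): # tool down, tool x at angle yaw
    return (R.from_euler('z',yaw)*R.from_euler('x',np.pi)).as_quat()
def wrist():
    s=env.read_state(); im=viewer.camera('wrist'); P=viewer.camera_params('wrist')
    M=np.eye(4); M[:3,:3]=R.from_quat(s['orientation']).as_matrix(); M[:3,3]=s['tool_pos']
    return im,P,M@P['tool_from_camera']
E
python3 - <<'E'
from h import *
yaw=np.pi/2+0.165
env.reach([635,30,300],rot(yaw)); env.hold(.3)
im,P,T=wrist(); print(env.read_state()['qpos'],env.read_state()['time_s']); np.save('w1.npy',T)
cv2.imwrite('pics/w1.png',im)
hsv=cv2.cvtColor(im,cv2.COLOR_BGR2HSV)
cv2.imwrite('pics/w1b.png',cv2.resize(im,(768,576)))
E
```

```text
[ 2.80217711e-02  4.41641044e-01  1.60704493e+00 -1.43923457e-05
  1.09288548e+00 -1.36522737e-01] 2.9917
```

View pics/w1b.png

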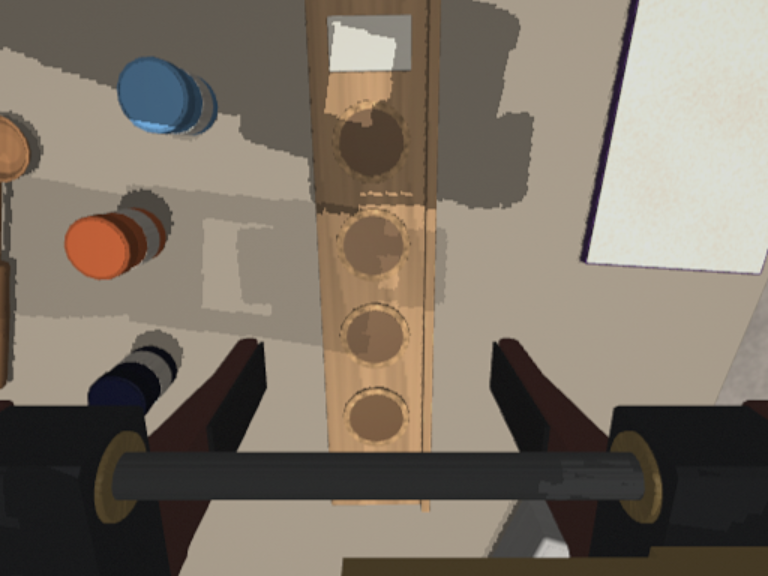

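Wrist view (1.5× scale): mark discs at about (371,143), (373,245), (375,336) and (376,415). I'll compare these with the disc centres from the top view.

Run:
```python
from h import *
P=viewer.camera_params('wrist');T=np.load('w1.npy')
W=np.array([ray(P,T,np.array(u)/1.5-.25,15)[:2] for u in [(371,143),(373,245),(375,336),(376,415)]])
im=cv2.imread('pics/top0.png');Pt=viewer.camera_params('top')
hsv=cv2.cvtColor(im,cv2.COLOR_BGR2HSV)
m=((im.max(-1)<130)&(im.max(-1)>60)&(hsv[...,1]>90)).astype(np.uint8)
m[:110]=0;m[185:]=0;m[:,:175]=0;m[:,340:]=0
m=cv2.morphologyEx(m,cv2.MORPH_OPEN,np.ones((5,5)))
n,_,st,ce=cv2.connectedComponentsWithStats(m); k=[i for i in range(1,n) if st[i,4]>150]
k.sort(key=lambda i:ce[i,0]); print(ce[k].round(1),st[k,2:5].tolist())
Tt=np.array([ray(Pt,Pt['pose'],ce[i],15)[:2] for i in k])
def model(X):
    c=X.mean(0); d=X[0]-X[3]; th=np.arctan2(d[1],d[0]); e=np.array([np.cos(th),np.sin(th)])
    return np.array([c+e*s for s in(120,40,-40,-120)]),th
for X in(W,Tt):
    f,th=model(X); print(X.round(1).tolist(),np.linalg.norm(np.diff(X,axis=0),axis=1).round(1),th,f.round(1).tolist())
```

```text
[[198.  158. ]
 [237.8 151.6]
 [277.4 145.2]
 [316.8 138.8]] [[23, 23, 439], [23, 23, 431], [24, 23, 437], [23, 23, 431]]
[[614.8, 113.0], [629.0, 35.2], [643.6, -43.4], [657.1, -119.9]] [79.1 79.9 77.8] 1.7504887551636752 [[614.7, 114.3], [629.0, 35.6], [643.3, -43.1], [657.6, -121.9]]
[[614.2, 114.1], [628.3, 35.7], [642.7, -42.9], [657.0, -121.7]] [79.6 80.  80.1] 1.7503174089059588 [[614.2, 114.4], [628.4, 35.6], [642.7, -43.1], [657.0, -121.8]]
```

The two measurements agree within 1 mm. I'll do the first jar, then check it.

```bash
cat >> h.py <<'E'
YAW=1.750; Q=rot(YAW); H=230
J=dict(palest=(463.6,244.8),light=(470.5,119.1),darkest=(445.6,-109.6),medium=(473.7,-236.8))
M=dict(palest=(614.4,114.3),light=(628.7,35.6),medium=(643.0,-43.1),darkest=(657.3,-121.8))
def pick_place(n):
    a,b=J[n],M[n]
    env.reach([*a,H],Q); env.move_l([*a,100],Q,150); set_gripper(40)
    s=env.read_state(); print(n,'width',round(s['width'],1),'grip',round(s['grip_force'],1))
    if s['width']<44: raise SystemExit('missed')
    env.move_l([*a,H],Q,150); env.move_l([*b,H],Q,180)
    print('held',round(env.read_state()['width'],1))
    env.move_l([*b,125],Q,120); env.hold(.2)
    hit=env.move_l([*b,111],Q,20,f_stop=5)
    s=env.read_state(); print('contact',hit,s['tool_pos'].round(1),s['force'].round(1))
    set_gripper(80); env.hold(.2); env.move_l([*b,H],Q,150); print('t',env.read_state()['time_s'])
E
python3 - <<'E'
from h import *
pick_place('darkest')
cv2.imwrite('pics/top1.png',viewer.camera('top'))
im,P,T=wrist(); cv2.imwrite('pics/w2.png',im)
E
```

```text
darkest width 46.8 grip 30.0
held 46.9
contact True [ 657.2 -121.8  115. ] [-0.5 -0.3  3.8]
t 11.6
```

View pics/w2.png

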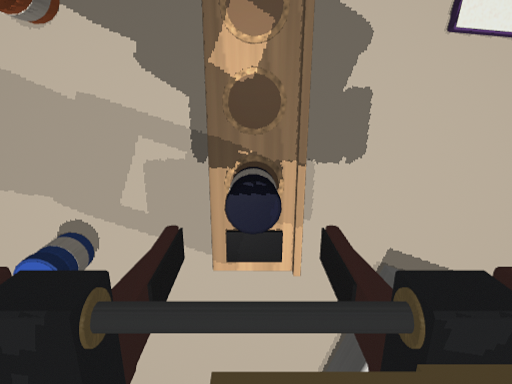

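The darkest jar stands upright on its mark by the black tag (lid at about (253,205)). Contact came at z = 115, as expected. I'll place the rest.

Run:
```python
from h import *
for n in('medium','light','palest'): pick_place(n)
env.reach([300,350,300],Q); env.hold(.3)
im=viewer.camera('top'); P=viewer.camera_params('top'); T=P['pose']
for n,c in M.items(): cv2.polylines(im,[(circ(P,T,c,23.5,77)*16).round().astype(int)],True,(0,255,0),1,shift=4)
cv2.imwrite('pics/end.png',cv2.resize(im[90:280,80:420],(800,447),interpolation=cv2.INTER_NEAREST))
```

```text
medium width 46.1 grip 30.0
held 46.7
contact True [643.  -43.1 115.1] [-0.2  0.4  5.3]
t 20.375
light width 46.6 grip 30.0
held 46.6
contact True [628.6  35.6 115.1] [ 0.8 -0.7  4.6]
t 28.675
palest width 46.1 grip 30.0
held 46.7
contact True [614.4 114.3 115.1] [0.8 0.2 4. ]
t 37.1833
```

View pics/end.png

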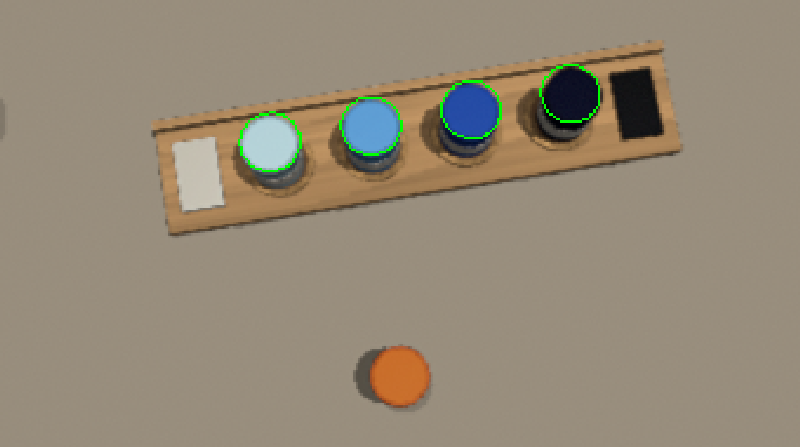

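All four lids sit inside their predicted circles at (270,142), (371,126), (471,110) and (570,94). The orange jar hasn't moved.

```bash
python3 -c "
from station import workorder
print(workorder.sign_off())"
```

```text
the job is handed in; nothing more can be done
None
```

The four blue jars stand upright on their cork marks, palest at the white tag through to darkest at the black tag, with the orange jar left where it was; the job is handed in, and the sign-off call returned no verdict.

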